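Zero the veneer thickness gauge

TASK

Zero the veneer thickness gauge on the setting bar that lies under its sliding gate: lower the gate gently by its red handle until it rests on the bar, and with the gate down turn the bezel until its red zero mark stands under the needle. Then raise the gate fully to its top stop again, with the bezel left as you set it and the setting bars and the things around the gauge left where they are.

Things in the scene. Friction and masses are not known exactly. Their poses are not given: they have to be found in the camera images.
- gauge: thickness gauge, fixed to the bench: green base plate 20 mm thick, x -110 to +60, y -110 to +220 mm. Origin on the bench under the gate middle; -x is its front, +z up. Gate guides (22 x 14 mm, tops 170 mm above the bench) at y = +-88 mm; green dial pillar (50 mm square) at y = +170 mm. New place and yaw each time
- anvil (a point): point on the top of the base plate (20 mm above the bench) directly under the middle of the gate, where one setting bar lies
- gate (a joint): height in m of the lower edge of the clear sliding gate (sash, 160 mm wide, 0.3 kg) above the base plate top; 0 = on the bare plate, 0.085 = top stop. Resting on a bar it reads the bar thickness. It stays at any height by friction (5 N either way, more than its 3 N weight), so a force stop must allow a change of 10 N before it tells contact with the bar. Touch down slowly, under about 30 mm/s
- gate_handle (a point): centre of the red bar handle of the gate: 14 mm square, 90 mm long along the gauge y, carried 38 mm clear above the gate top rail on two thin posts at +-36 mm, free on both long sides; pinch it from above across the gauge x. It is 150 mm above the bench when the gate joint reads 0 and rises with the gate
- bezel_axis (a point): centre of the round knurled dark steel bezel of the face-up dial: 58 mm diameter, from 160 to 178 mm above the bench, this point at mid-height. Axis vertical. Below it a neck 38 mm across, 30 mm free height above the pillar, so fingers may reach below the bezel. Grip across its diameter from above at any yaw. The white card turns with it
- bezel (a joint): angle of the bezel in rad, positive counterclockwise seen from above; at 0 (or 2 pi) its zero mark points to the gauge -x. Stops at -1 and 8. Friction 0.05 N m; stays where left
- needle (a joint): angle of the needle in rad, same direction and zero as the bezel angle. Geared to the gate: 60 rad per m of gate height, so it swings as the gate moves. The dial reads zero when needle and bezel angles are equal (modulo 2 pi)
- zero_mark (a point): point on the red zero mark (6 mm wide, 12 mm long radial stripe) of the white dial card, 22 mm from the axis, turns with the bezel
- needle_tip (a point): tip of the thin black needle over the card, 22 mm from the axis, at the height of the zero_mark point
- bar_brass: loose brass setting bar, 28 x 64 mm and 6 mm thick, flat on the base plate; origin at the centre of its underside, long side along its y. Any one of the three bars lies on the anvil under the gate, the other two are stored on the front of the plate
- bar_blue: loose blue painted setting bar, 28 x 64 mm and 12 mm thick, flat on the base plate; origin at the centre of its underside, long side along its y. Any one of the three bars lies on the anvil under the gate, the other two are stored on the front of the plate
- bar_steel: loose bright steel setting bar, 28 x 64 mm and 18 mm thick, flat on the base plate; origin at the centre of its underside, long side along its y. Any one of the three bars lies on the anvil under the gate, the other two are stored on the front of the plate
- tape: bystander: yellow roll of tape lying flat, 100 mm across, 25 mm high, behind the gauge; origin at the centre of its underside, as for all bystanders
- cork_block: bystander: cork sanding block 60 x 100 x 35 mm, behind the gauge
- clamp: bystander: black and orange spring clamp lying flat, 130 mm long, 34 mm high
- glue_jar: bystander: white jar, 76 mm across, 85 mm high
- phone: bystander: black phone 75 x 150 x 9 mm
Mind the look-alikes: they are no part of the job. Of the things shaped like the bar_steel, the steel one is meant.

How it is judged:
On the way, in this order (a step that is already met when the one before it is completed fails the run):
1. the gate rests on the setting bar on the anvil (within 2 mm) (((horizontal distance between bar_brass and anvil below 0.02 m and value of joint gate between 0.004 and 0.008 m) or (horizontal distance between bar_blue and anvil below 0.02 m and value of joint gate between 0.01 and 0.014 m) or (horizontal distance between bar_steel and anvil below 0.02 m and value of joint gate between 0.016 and 0.02 m))), for 0.3 s.
2. with the gate still resting on the bar, the zero mark is under the needle tip (within 2.8 mm, 0.127 rad) (((horizontal distance between bar_brass and anvil below 0.02 m and value of joint gate between 0.004 and 0.008 m) or (horizontal distance between bar_blue and anvil below 0.02 m and value of joint gate between 0.01 and 0.014 m) or (horizontal distance between bar_steel and anvil below 0.02 m and value of joint gate between 0.016 and 0.02 m)) and distance between zero_mark and needle_tip below 0.0028 m), for 0.3 s.
3. the gate is raised to its top stop (within 6 mm) (value of joint gate above 0.079 m), for 0.2 s.
At the end, for the whole second after the job is handed in: The gate is up (gate joint above 0.079 of 0.085 m) and still; the bezel is at rest within 0.15 rad of the angle (modulo 2 pi) at which it reads zero with the gate on the bar that lies on the anvil (60 rad/m x bar thickness); that bar is still on the anvil (within 20 mm) (((horizontal distance between bar_brass and anvil below 0.02 m and (value of joint bezel between 0.21 and 0.51 rad or value of joint bezel between 6.4932 and 6.7932 rad)) or (horizontal distance between bar_blue and anvil below 0.02 m and (value of joint bezel between 0.57 and 0.87 rad or value of joint bezel between 6.8532 and 7.1532 rad)) or (horizontal distance between bar_steel and anvil below 0.02 m and (value of joint bezel between 0.93 and 1.23 rad or value of joint bezel between 7.2132 and 7.5132 rad))) and value of joint gate above 0.079 m and velocity of joint gate between -0.005 and 0.005 m/s and velocity of joint bezel between -0.02 and 0.02 rad/s); the robot touches nothing.
It fails at once if the gate is pressed onto a setting bar with more than 80 N (its touch at 25 mm/s peaks near 45 N) (contact force between gate and bar_brass above 80 N or contact force between gate and bar_blue above 80 N or contact force between gate and bar_steel above 80 N).
It fails at once if a setting bar is moved more than 10 mm (distance of any of bar_brass, bar_blue, bar_steel from where it was at the start of the episode above 0.01 m).
It fails at once if a thing around the gauge is moved more than 20 mm (distance of any of tape, cork_block, clamp, glue_jar, phone from where it was at the start of the episode above 0.02 m).
It also fails if it takes over 67 s, if anything falls off the work surface, if the arm or the gripper's body presses on something with over 40 N, if the wrist force passes 120 N, or if a joint passes its speed limit or range.

ROBOT

A 6-joint arm with a two-finger parallel gripper is mounted at the origin on the work surface. World frame = base frame: x ahead of the robot, y to its left, z up, the work surface at z = 0. Lengths are in m, angles in rad, forces in N, time in s.
With the tool pointing down it reaches from about 0.3 to 0.875 m from the base axis. Payload 6.4 kg.
Tool frame: the origin (TCP) lies between the finger pads; the fingertips stand 19 mm ahead of it and the grasp point (between the pads) is the TCP; z points along the fingers, y is the line along which they close (so a half turn about z gives the same grasp; the last joint's range is limited). The gripper opens to 88 mm and grips with 3 to 60 N. Pads are 18 mm wide; open, the fingers measure 123 mm over their backs; the gripper's body (75 mm by 187 mm) begins 45 mm behind the grasp point.
Start: joints at [-1.432, 0.181, 1.607, -0, 1.354, -0.206], TCP at [0.194, -0.541, 0.258] pointing down, gripper open.
Joint ranges: [-2.99, 2.99], [-0.89, 2.07], [0.3, 2.58], [-1.14, 4.28], [0, 2.63], [-3.12, 3.12]. Speed limits (rad/s): [2.57, 2.57, 3.01, 3.14, 3.14, 3.14].

INTERFACE

Orientations are given as a unit quaternion [x, y, z, w].
In Python, from rig import arm gives the robot as it stands.
- The arm moves only by the tool step_arm, never from a script. Its argument "targets" is a list that holds one entry, the list of rows, each a list of 5 numbers: the shift along the tool's x, y, z in cm, then the turn about the tool's z in degrees, then the finger opening in cm, from 0 to 8.81. A call has 1 to 5 rows; each row is the pose to reach, as a shift and turn from the pose commanded when the call began, along the tool's axes at that moment; what a row does not reach only later rows make up. A row lasts 1/8 s, in which the tool goes at most 62.5 mm and 10.7 degrees, less where a joint would pass 70% of its speed; a pose out of reach is approached as far as the arm can. A call with a gripper value outside its range is refused whole. The fingers move at their own pace and stop on an object; "newtons" is the grip in N (left out, the last holds). Time passes only in rows, so rows that repeat a pose let the fingers close. It gives the time, the measured TCP pose, the force, the opening and the grip force at its end, in the units of the state.
- arm.observe(): the state, without advancing time (a new reading comes with each control period).
- arm.read_camera(name): name is "scene" or "top" or "wrist"; returns a dict with "img" (384x512x3 uint8, red, green, blue), "mtx" (3x3 intrinsics, pixels), "R" (3x3) and "t" (3): a world point X has camera coordinates R X + t; the wrist camera has in their place "T_tool_cam" (4x4, takes a point from camera to tool coordinates, whose origin is the TCP and whose axes are the flange's). Camera axes: x right, y down, z forward; pixel columns grow to the right and rows downward; lengths in m; the calibration is good to about 2 mm. The wrist camera is an equidistant fisheye: a pixel r from the principal point sees the ray r / f radians off the axis. A picture is of the moment at which its call begins: read the wrist's pose just before it. There is no depth.
- arm.hand_in(): hands the job in; it is judged then, once.
The state is a dict: "time": time; "joints": joint angles; "joint_velocities": joint speeds; "effort": joint torques, N m; "position": TCP position; "ee_rot": TCP orientation; "contact_force": force on the tool from outside, world axes, zero at the start; "ft_torque": the same for the moment, N m; "finger_gap": finger opening in m; "finger_force": force on a finger pad.
Only numpy, scipy, OpenCV 4.12 (cv2) and the standard library are available. Lean on these libraries where they do the work, as an engineer would, in place of code of your own. Each camera call takes 0.05 s, during which the arm holds its last target. There are 200 camera calls.

## Working session

There is one attempt and no reset: what is moved stays moved. The work goes in short steps, Python scripts to look and compute and a tool call to move; the robot and the scene stay as the last step left them, time stands still between calls to the robot, and variables do not carry over. Pictures are saved under pics/ and viewed, at most 10 in all, crops included, and the job is handed in when it is done.

Besides the shell and the picture viewer there is one more tool, called after "Request:" as a command line: name --argument value ..., lists and objects as JSON in quotes. step_arm: Moves the arm, as the interface text tells. Its arguments: {"type":"object","properties":{"targets":{"type":"array"},"newtons":{"type":"number"}},"required":["targets"]}

```bash
mkdir -p pics; python3 - <<'E'
from rig import arm
import cv2,numpy as np,pickle
s=arm.observe();print(s['position'],s['ee_rot'],s['contact_force'],s['finger_gap'],s['time'])
d={n:arm.read_camera(n) for n in('scene','top')}
pickle.dump(d,open('c0.pkl','wb'))
for n in d:
  cv2.imwrite(f'pics/{n}0.png',cv2.resize(d[n]['img'][...,::-1],(800,600),interpolation=cv2.INTER_CUBIC)); print(d[n]['mtx'],d[n]['R'],d[n]['t'])
E
```

```text
[ 0.19430683 -0.54064596  0.25681481] [ 9.85174521e-01  1.71552895e-01  4.82846903e-05 -8.74822138e-04] [ 0.08698056 -0.88745114 -0.75792958] 0.08827506814573394 0.0
[[459.28479633   0.         252.57865188]
 [  0.         459.28479633 189.48438677]
 [  0.           0.           1.        ]] [[ 0.56612848  0.82429083 -0.00657026]
 [ 0.69907908 -0.48432517 -0.52603951]
 [-0.43679169  0.29321282 -0.85043475]] [-0.27166163 -0.2858306   1.68209644]
[[499.93197717   0.         255.00251431]
 [  0.         499.93197717 193.22829651]
 [  0.           0.           1.        ]] [[ 0.00801397 -0.99986024  0.01467227]
 [-0.99648645 -0.00920851 -0.08324638]
 [ 0.08336985 -0.01395359 -0.99642098]] [-0.0435857   0.52496597  1.31279847]
```

View pics/scene0.png

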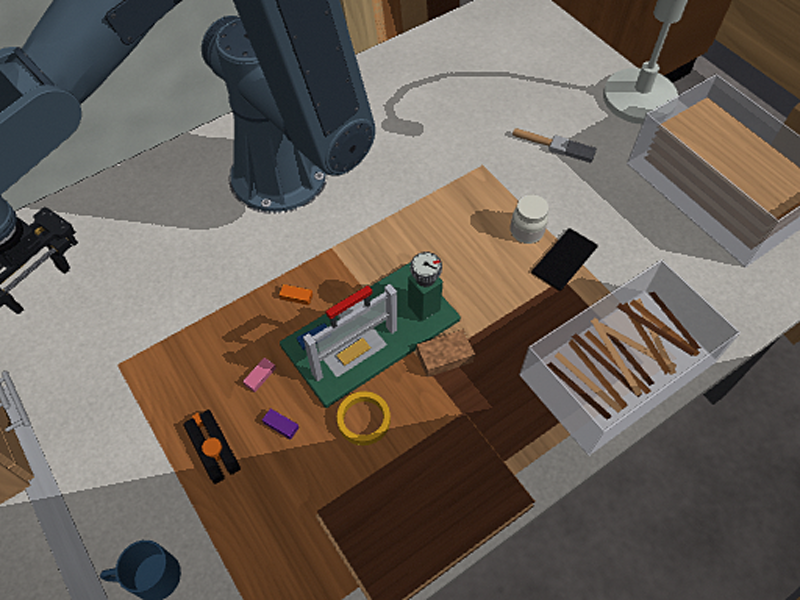

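View pics/top0.png

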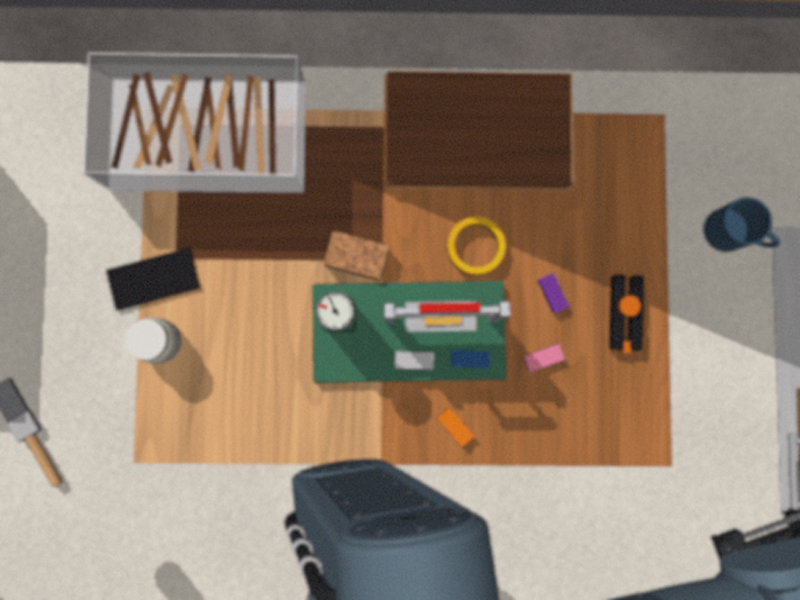

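The setting bar under the gate is brass (scene ~352,350; top ~442,322). The red handle is at scene ~350,302 and top ~450,308. The dial is at scene ~427,265 and top ~335,312, with its red mark pointing to the picture's left.

```bash
cat > h.py <<'E'
import numpy as np,cv2,pickle
def ray(c,u,v):
    d=c['R'].T@np.linalg.inv(c['mtx'])@np.array([u,v,1.]); return -c['R'].T@c['t'],d/np.linalg.norm(d)
def tri(rs):
    A=np.zeros((3,3));b=np.zeros(3)
    for o,d in rs:
        P=np.eye(3)-np.outer(d,d);A+=P;b+=P@o
    p=np.linalg.solve(A,b);return p,[np.linalg.norm((np.eye(3)-np.outer(d,d))@(p-o)) for o,d in rs]
def plane(r,z): o,d=r; return o+d*(z-o[2])/d[2]
def blobs(m,amin=15):
    n,l,s,c=cv2.connectedComponentsWithStats(m.astype(np.uint8)); return [(s[i,4],c[i].round(2),s[i,:4],l==i) for i in range(1,n) if s[i,4]>=amin]
def red(img):
    h=cv2.cvtColor(img,cv2.COLOR_RGB2HSV); return ((h[...,0]<5)|(h[...,0]>174))&(h[...,1]>170)&(h[...,2]>90)
E
python3 - <<'E'
from h import *
d=pickle.load(open('c0.pkl','rb'))
R={}
for n in d:
    im=d[n]['img']; hb=[b for b in blobs(red(im),4)]
    for b in hb: print(n,b[0],b[1],b[2])
    b=max(hb,key=lambda b:b[0]); ys,xs=np.nonzero(b[3])
    R[n]=ray(d[n],*b[1])
    r=cv2.minAreaRect(np.c_[xs,ys].astype(np.float32));print(r)
    hsv=cv2.cvtColor(im,cv2.COLOR_RGB2HSV)
    w=(hsv[...,1]<50)&(hsv[...,2]>170)
    for q in blobs(w,60):
        u,v=q[1]
        if abs(u-(273 if n=='scene' else 214))<25 and abs(v-(170 if n=='scene' else 200))<25: print('dial',n,q[:3]); R['d'+n]=ray(d[n],*q[1])
    # grasp green plate hull
    g=(hsv[...,0]>65)&(hsv[...,0]<95)&(hsv[...,1]>90)
    k=max(blobs(g),key=lambda b:b[0]);ys,xs=np.nonzero(k[3]);
    if n=='top':
        rr=cv2.minAreaRect(np.c_[xs,ys].astype(np.float32)); bx=cv2.boxPoints(rr); P=[plane(ray(d[n],*p),0.02) for p in bx]; print('plate',np.round(P,3))
print('handle',tri([R['scene'],R['top']])); 
if 'dscene' in R and 'dtop' in R: print('dial',tri([R['dscene'],R['dtop']]))
E
```

```text
scene 6 [278.83 167.17] [277 167   5   2]
scene 187 [223.15 192.84] [209 183  29  21]
((223.2941131591797, 192.8235321044922), (5.830951690673828, 31.89873695373535), 59.036251068115234)
dial scene (np.int32(128), array([271.52, 168.58]), array([265, 162,  16,  14], dtype=int32))
top 160 [286.99 196.61] [269 194  38   6]
((287.5496520996094, 196.68972778320312), (4.409857273101807, 37.04280471801758), 88.31531524658203)
dial top (np.int32(298), array([214.5 , 199.03]), array([204, 189,  21,  21], dtype=int32))
plate [[ 0.553  0.106  0.02 ]
 [ 0.562 -0.216  0.02 ]
 [ 0.399 -0.219  0.02 ]
 [ 0.391  0.1    0.02 ]]
handle (array([ 0.50233465, -0.11048148,  0.20859674]), [np.float64(0.000563534554141257), np.float64(0.0005635345541412719)])
dial (array([0.49707805, 0.05731819, 0.17966967]), [np.float64(0.0010120417837217348), np.float64(0.0010120417837217633)])
```

Request:
step_arm --targets '[[[6, -4, -3, -10, 8.8], [12, -8, -6, -20, 8.8], [17, -12, -6.3, -30, 8.8], [22, -15.5, -6.3, -40, 8.8], [27, -19, -6.3, -50, 8.8]]]' --newtons 25

```text
time: 0.72
position: [0.3688, -0.2924, 0.3204]
ee_rot: [0.819, 0.574, 0.0, 0.0]
contact_force: [1.1, -1.5, -0.1]
finger_gap: 0.0883
finger_force: 0.0
```

Request:
step_arm --targets '[[[5.5, 1.6, 0, -8, 8.8], [11, 3.2, 0, -16, 8.8], [16.5, 4.8, 0, -21.6, 8.8], [21.6, 6.3, 0, -21.6, 8.8], [21.6, 6.3, 0, -21.6, 8.8]]]'

```text
time: 1.35
position: [0.503, -0.1104, 0.3197]
ee_rot: [0.697, 0.717, 0.0, -0.001]
contact_force: [0.3, -0.2, 0.8]
finger_gap: 0.0881
finger_force: 0.0
```

```bash
cat >> h.py <<'E'
from scipy.spatial.transform import Rotation as Ro
def delta(s,p,yaw):  # tool-frame cm shift and turn to put TCP at p, tool y at yaw(deg)
    M=Ro.from_quat(s['ee_rot']).as_matrix(); d=M.T@(np.array(p)-s['position'])*100
    cur=np.degrees(np.arctan2(M[1,1],M[0,1])); t=-(yaw-cur); return d.round(2),round((t+90)%180-90,1)
def wray(w,s,u,v):
    K=w['mtx'];x=(u-K[0,2])/K[0,0];y=(v-K[1,2])/K[1,1];r=np.hypot(x,y)
    dc=np.array([np.sin(r)*x/r,np.sin(r)*y/r,np.cos(r)]) if r>0 else np.array([0,0,1.])
    M=Ro.from_quat(s['ee_rot']).as_matrix();T=w['T_tool_cam']
    return s['position']+M@T[:3,3],M@T[:3,:3]@dc
E
python3 - <<'E'
from h import *
from rig import arm
s=arm.observe();w=arm.read_camera('wrist');pickle.dump((s,w),open('w1.pkl','wb'))
print(s['position'],s['ee_rot'],s['joints'].round(3) if hasattr(s['joints'],'round') else s['joints'],w['mtx'],w['T_tool_cam'])
for b in blobs(red(w['img']),15):
    ys,xs=np.nonzero(b[3]);print(b[0],b[1],b[2],cv2.minAreaRect(np.c_[xs,ys].astype(np.float32)),plane(wray(w,s,*b[1]),0.208))
cv2.imwrite('pics/w1.png',cv2.resize(w['img'][...,::-1],(800,600),interpolation=cv2.INTER_CUBIC))
E
```

```text
[ 0.50295359 -0.11036376  0.31971519] [ 6.96805852e-01  7.17259571e-01  1.46515649e-04 -5.38589944e-04] [-4.470e-01 -2.000e-03  1.679e+00  1.000e-03  1.466e+00 -4.760e-01] [[297.31863964   0.         256.09644077]
 [  0.         297.31863964 196.57601339]
 [  0.           0.           1.        ]] [[-3.22545389e-04 -9.53220713e-01 -3.02274987e-01  7.99919995e-02]
 [ 9.99999921e-01 -2.36946232e-04 -3.19852160e-04  1.30358099e-03]
 [ 2.33266785e-04 -3.02275066e-01  9.53220714e-01 -1.27189569e-01]
 [ 0.00000000e+00  0.00000000e+00  0.00000000e+00  1.00000000e+00]]
1648 [257.34 198.41] [249 147  17 104] ((257.0, 198.5), (103.0, 16.0), 90.0) [ 0.50508697 -0.10758442  0.208     ]
```

View pics/w1.png

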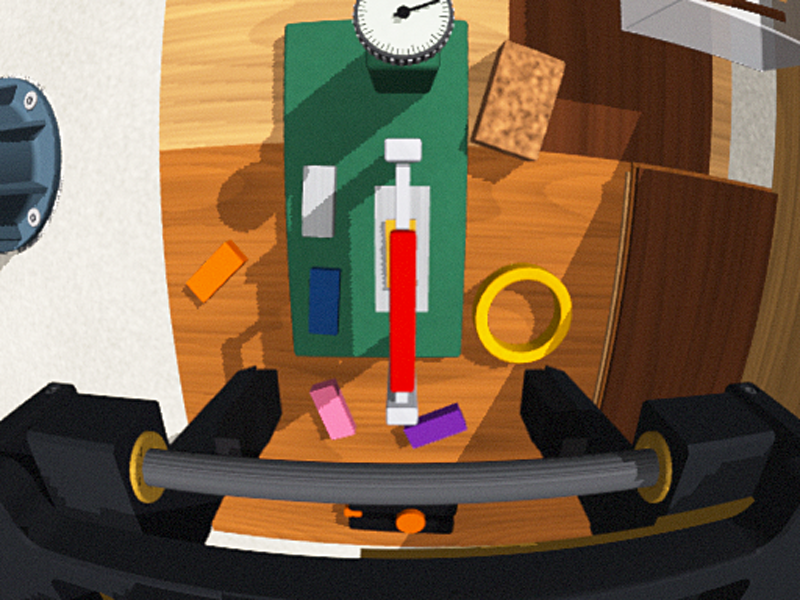

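The wrist view shows the red handle (~402,310) lined up with the fingers and brass (~395,225) lying under the gate. Steel (~318,200) and blue (~325,300) are stored in front.

Request:
step_arm --targets '[[[0, 0.1, 4, 0, 8.8], [0, 0.1, 8, 0, 6], [0, 0.1, 11, 0, 4], [0, 0.1, 11.1, 0, 3], [0, 0.1, 11.1, 0, 3]]]'

```text
time: 2.02
position: [0.5031, -0.1144, 0.2104]
ee_rot: [0.699, 0.715, 0.0, 0.001]
contact_force: [-0.5, -0.3, 0.4]
finger_gap: 0.0503
finger_force: 0.0
```

Request:
step_arm --targets '[[[0, 0, 0, 0, 1], [0, 0, 0, 0, 1], [0, 0, 0, 0, 1], [0, 0, 0, 0, 1]]]' --newtons 25

```text
time: 2.52
position: [0.5038, -0.1133, 0.2097]
ee_rot: [0.699, 0.715, 0.001, 0.001]
contact_force: [3.5, 1.3, 0.7]
finger_gap: 0.0135
finger_force: 25.0
```

Request:
step_arm --targets '[[[0, 0, 0.8, 0, 1], [0, 0, 1.6, 0, 1], [0, 0, 2.5, 0, 1], [0, 0, 3.3, 0, 1], [0, 0, 4.0, 0, 1]]]'

```text
time: 3.15
position: [0.5038, -0.1133, 0.1689]
ee_rot: [0.699, 0.715, 0.001, 0.001]
contact_force: [6.5, 1.3, 1.9]
finger_gap: 0.0132
finger_force: 25.0
```

Request:
step_arm --targets '[[[0, 0, 0.2, 0, 1], [0, 0, 0.4, 0, 1], [0, 0, 0.6, 0, 1], [0, 0, 0.7, 0, 1]]]'

```text
time: 3.65
position: [0.5038, -0.1133, 0.162]
ee_rot: [0.699, 0.715, 0.001, 0.001]
contact_force: [6.4, 0.9, 2.7]
finger_gap: 0.0136
finger_force: 25.0
```

Request:
step_arm --targets '[[[0, 0, 0.15, 0, 1], [0, 0, 0.3, 0, 1]]]'

```text
time: 3.9
position: [0.5038, -0.1133, 0.1591]
ee_rot: [0.699, 0.715, 0.001, 0.001]
contact_force: [6.3, 1.6, 2.6]
finger_gap: 0.0134
finger_force: 25.0
```

Request:
step_arm --targets '[[[0, 0, 0.1, 0, 1], [0, 0, 0.2, 0, 1]]]'

```text
time: 4.15
position: [0.5038, -0.1134, 0.1571]
ee_rot: [0.699, 0.715, 0.001, 0.001]
contact_force: [6.3, 2.4, 2.1]
finger_gap: 0.0136
finger_force: 25.0
```

Request:
step_arm --targets '[[[0, 0, 0.1, 0, 1], [0, 0, 0.15, 0, 1]]]'

```text
time: 4.4
position: [0.5039, -0.1133, 0.1569]
ee_rot: [0.699, 0.716, 0.001, 0.001]
contact_force: [0.5, 3.0, 15.3]
finger_gap: 0.0136
finger_force: 25.0
```

Request:
step_arm --targets '[[[0, 0, 0.1, 0, 1], [0, 0, 0.1, 0, 1]]]'

```text
time: 4.65
position: [0.5039, -0.1134, 0.1568]
ee_rot: [0.699, 0.716, 0.0, 0.001]
contact_force: [-2.5, 4.5, 19.8]
finger_gap: 0.0133
finger_force: 25.0
```

Request:
step_arm --targets '[[[0, 0, -0.15, 0, 1], [0, 0, -0.15, 0, 4.5], [0, 0, -0.15, 0, 4.5], [0, 0, -0.15, 0, 4.5], [0, 0, -0.15, 0, 4.5]]]'

```text
time: 5.28
position: [0.5026, -0.1133, 0.1558]
ee_rot: [0.699, 0.715, -0.0, -0.0]
contact_force: [-0.8, 0.3, -0.8]
finger_gap: 0.0448
finger_force: 0.0
```

Request:
step_arm --targets '[[[0, 0, -5, 0, 4.5], [0, 0, -10, 0, 8.8], [5, 0, -15, 0, 8.8], [11, 0, -16, 0, 8.8], [17.2, 0, -16, 0, 8.8]]]'

```text
time: 5.9
position: [0.4995, 0.0553, 0.3181]
ee_rot: [0.699, 0.715, 0.001, 0.002]
contact_force: [1.3, 0.2, -0.6]
finger_gap: 0.0828
finger_force: 0.0
```

Request:
step_arm --targets '[[[0, 0, 0, 0, 8.8], [0, 0, 0, 0, 8.8]]]'

```text
time: 6.15
position: [0.4988, 0.0539, 0.3159]
ee_rot: [0.698, 0.716, -0.0, 0.0]
contact_force: [0.5, -0.4, -0.9]
finger_gap: 0.0876
finger_force: 0.0
```

```bash
python3 - <<'E'
from h import *
from rig import arm
s=arm.observe();w=arm.read_camera('wrist');pickle.dump((s,w),open('w2.pkl','wb'))
d={n:arm.read_camera(n) for n in('scene','top')}; pickle.dump(d,open('c1.pkl','wb'))
print(s['position'],s['joints'])
for n,c in [('w',w),('scene',d['scene'])]:
  for b in blobs(red(c['img']),5):
    ys,xs=np.nonzero(b[3]);print(n,b[0],b[1],b[2])
cv2.imwrite('pics/w2.png',cv2.resize(w['img'][...,::-1],(800,600),interpolation=cv2.INTER_CUBIC))
E
```

```text
[0.49884565 0.05393257 0.3159094 ] [-1.28913111e-01 -3.12830837e-02  1.71514465e+00 -6.37180502e-04
  1.45803684e+00 -1.53530357e-01]
w 69 [265.19 166.13] [261 160  10  13]
w 155 [256.88 289.65] [251 283  12  14]
w 216 [256.96 332.33] [252 323  11  20]
scene 6 [278.83 167.17] [277 167   5   2]
scene 173 [224.42 202.46] [211 193  28  20]
```

View pics/w2.png

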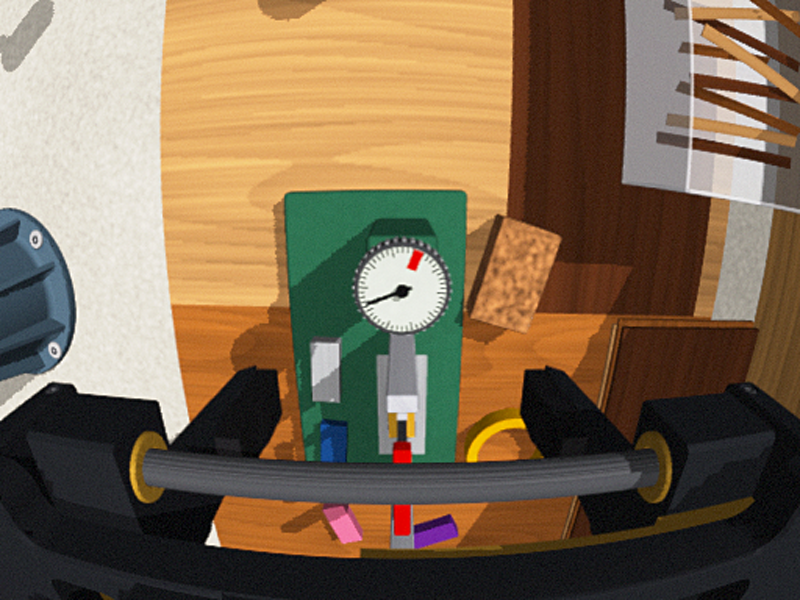

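The needle points left and slightly down, from ~401,291 to ~367,302, which fits 0.36 rad. The red mark is at ~414,260.

```bash
cat >> h.py <<'E'
def dial(s,w,z=0.178,guess=(256,186)):
    im=w['img'];hsv=cv2.cvtColor(im,cv2.COLOR_RGB2HSV)
    g=np.zeros(im.shape[:2],np.uint8);cv2.circle(g,guess,36,1,-1)
    wh=((hsv[...,1]<60)&(hsv[...,2]>150)).astype(np.uint8)*g
    b=max(blobs(cv2.morphologyEx(wh,cv2.MORPH_OPEN,np.ones((3,3)))),key=lambda b:b[0]);ys,xs=np.nonzero(b[3])
    hull=cv2.convexHull(np.c_[xs,ys].astype(np.float32))
    e=cv2.fitEllipse(hull); c=e[0]
    C=plane(wray(w,s,*c),z)
    m=cv2.circle(np.zeros_like(g),(int(c[0]+.5),int(c[1]+.5)),int(min(e[1])/2),1,-1)
    r=red(im)&(m>0);ry,rx=np.nonzero(r);Z=plane(wray(w,s,rx.mean(),ry.mean()),z)
    k=(hsv[...,2]<70)&(m>0)
    P=np.array([plane(wray(w,s,x,y),z) for y,x in zip(*np.nonzero(k))]);D=P-C;q=np.hypot(D[:,0],D[:,1]);f=(q>.008)&(q<.022)
    an=lambda v:np.arctan2(v[1],v[0])-np.pi
    nd=D[f].mean(0)
    return c,e[1],C,an(Z-C)%(2*np.pi),an(nd)%(2*np.pi),f.sum(),len(rx)
E
python3 - <<'E'
from h import *
s,w=pickle.load(open('w2.pkl','rb'));r=dial(s,w);print(r)
s1,w1=pickle.load(open('w1.pkl','rb'))
c=pickle.load(open('c1.pkl','rb'))
print(tri([wray(w,s,*r[0]),ray(c['scene'],271.9,168.6)]))
print(delta(s,[r[2][0],r[2][1],.169],1.6))
E
```

```text
((256.6455993652344, 184.24012756347656), (53.540889739990234, 54.77835464477539), array([0.50031629, 0.06177846, 0.178     ]), np.float64(4.310577697477068), np.float64(0.491074973926235), np.int64(22), 69)
(array([0.49824796, 0.05979417, 0.17713098]), [np.float64(0.0026764489213442094), np.float64(0.0026764489213440172)])
(array([ 0.79,  0.17, 14.69]), np.float64(-0.2))
```

Request:
step_arm --targets '[[[0.7, 0.1, 4, 0, 8.8], [0.7, 0.1, 8, 0, 8.8], [0.7, 0.1, 12, 0, 8.8], [0.7, 0.1, 14.5, 0, 8.8], [0.7, 0.1, 14.7, 0, 8.8]]]'

```text
time: 6.92
position: [0.4985, 0.06, 0.1671]
ee_rot: [0.699, 0.715, -0.001, -0.002]
contact_force: [-0.7, -0.4, 0.4]
finger_gap: 0.0881
finger_force: 0.0
```

Request:
step_arm --targets '[[[0, 0, 0, 0, 5], [0, 0, 0, 0, 5], [0, 0, 0, 0, 5], [0, 0, 0, 0, 5]]]' --newtons 15

```text
time: 7.42
position: [0.4995, 0.061, 0.17]
ee_rot: [0.699, 0.716, -0.0, -0.0]
contact_force: [-3.9, -1.3, 4.8]
finger_gap: 0.0575
finger_force: 15.0
```

Request:
step_arm --targets '[[[0, 0, 0, -9, 5], [0, 0, 0, -18, 5], [0, 0, 0, -27, 5], [0, 0, 0, -36, 5], [0, 0, 0, -45, 5]]]'

```text
time: 8.05
position: [0.4984, 0.0605, 0.1699]
ee_rot: [0.369, 0.929, -0.001, -0.001]
contact_force: [-9.7, -4.8, 9.6]
finger_gap: 0.0572
finger_force: 15.0
```

Request:
step_arm --targets '[[[0, 0, 0, -9, 5], [0, 0, 0, -18, 5], [0, 0, 0, -27, 5], [0, 0, 0, -36, 5], [0, 0, 0, -45, 5]]]'

```text
time: 8.68
position: [0.498, 0.0594, 0.1699]
ee_rot: [-0.015, 1.0, -0.002, -0.002]
contact_force: [-11.9, -10.2, 10.4]
finger_gap: 0.0576
finger_force: 15.0
```

Request:
step_arm --targets '[[[0, 0, 0, -9, 5], [0, 0, 0, -18, 5], [0, 0, 0, -27, 5], [0, 0, 0, -36, 5], [0, 0, 0, -45, 5]]]'

```text
time: 9.3
position: [0.4985, 0.0584, 0.17]
ee_rot: [-0.396, 0.918, -0.002, -0.003]
contact_force: [-9.5, -13.0, 8.6]
finger_gap: 0.0574
finger_force: 15.0
```

Request:
step_arm --targets '[[[0, 0, 0, 0, 5], [0, 0, 0, 0, 5], [0, 0, 0, 0, 5]]]'

```text
time: 9.68
position: [0.4985, 0.0584, 0.17]
ee_rot: [-0.394, 0.919, -0.002, -0.003]
contact_force: [-10.3, -13.4, 9.2]
finger_gap: 0.0573
finger_force: 15.0
```

```bash
python3 - <<'E'
from h import *
from rig import arm
s=arm.observe();w=arm.read_camera('wrist');pickle.dump((s,w),open('w3.pkl','wb'))
print(s['position'],s['joints'],Ro.from_quat(s['ee_rot']).as_matrix()[:,1])
cv2.imwrite('pics/w3.png',cv2.resize(w['img'][...,::-1],(800,600),interpolation=cv2.INTER_CUBIC))
E
```

```text
[0.49852447 0.05840464 0.16995894] [-0.11665783  0.12113349  1.86530188 -0.00659741  1.15784849 -2.49444564] [-0.7240464   0.68974967 -0.00148553]
```

View pics/w3.png

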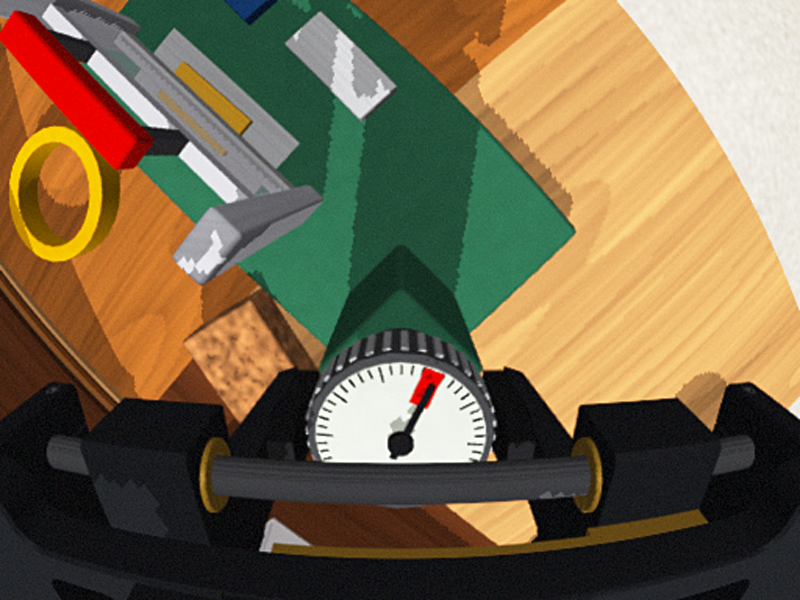

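The red mark (~426,388) stands almost under the needle (hub ~401,443, tip ~432,378). I'll work out the remaining error numerically.

```bash
python3 - <<'E'
from h import *
s,w=pickle.load(open('w3.pkl','rb'));im=w['img']
hsv=cv2.cvtColor(im,cv2.COLOR_RGB2HSV);z=.178
f=512/800
b=[b for b in blobs(red(im),3) if abs(b[1][0]-426*f)<12 and abs(b[1][1]-388*f)<14]
m=sum(x[3] for x in b);ys,xs=np.nonzero(m);hull=cv2.convexHull(np.c_[xs,ys].astype(np.int32));r=cv2.minAreaRect(hull);bx=cv2.boxPoints(r)
W=lambda p:plane(wray(w,s,*p),z)[:2]
Bx=np.array([W(p) for p in bx]);Rc=Bx.mean(0);print('red',r,np.linalg.norm(Bx-np.roll(Bx,1,0),axis=1))
kk=hsv[...,2]<60
k=np.zeros_like(kk);k[int(366*f):int(462*f),int(385*f):int(445*f)]=kk[int(366*f):int(462*f),int(385*f):int(445*f)]
y,x=np.nonzero(k);hubm=cv2.erode(k.astype(np.uint8),np.ones((4,4)));hy,hx=np.nonzero(hubm);hub=W((hx.mean()-.5,hy.mean()-.5))
print('hubpx',hx.mean(),hy.mean(),len(hx))
P=np.array([W(p) for p in zip(x,y)]);D=P-hub;q=np.hypot(*D.T)
sel=(q>.006)&(q<.024)&((D@(Rc-hub))>0);nd=D[sel].mean(0)
an=lambda v:(np.arctan2(v[1],v[0])-np.pi-.028)%(2*np.pi)
print('needle',an(nd),sel.sum(),'mark',an(Rc-hub),np.linalg.norm(Rc-hub),'hub',hub)
v=im[int(355*f):int(470*f),int(370*f):int(470*f)]
cv2.imwrite('pics/z3.png',cv2.resize(v[...,::-1],None,fx=8,fy=8,interpolation=cv2.INTER_NEAREST))
E
```

```text
red ((272.8459167480469, 247.99510192871094), (12.997982025146484, 24.621726989746094), 23.629377365112305) [0.00617794 0.01213522 0.00596316 0.01227376]
hubpx 256.41525423728814 283.8220338983051 118
needle 0.35147145807390334 116 mark 0.40136359091799356 0.020532444530082065 hub [0.50184217 0.06204777]
```

View pics/z3.png

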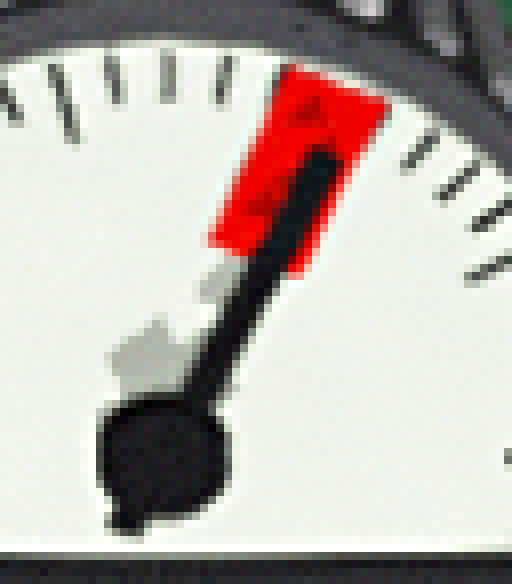

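Request:
step_arm --targets '[[[0, 0, 0, 1, 5], [0, 0, 0, 1.5, 5], [0, 0, 0, 1.5, 5], [0, 0, 0, 1.5, 5]]]'

```text
time: 10.22
position: [0.4985, 0.0584, 0.17]
ee_rot: [-0.382, 0.924, -0.002, -0.003]
contact_force: [-11.2, -13.5, 8.5]
finger_gap: 0.0578
finger_force: 15.0
```

Request:
step_arm --targets '[[[0, 0, 0, 0, 8.8], [0, 0, 0, 0, 8.8], [0, 0, 0, 0, 8.8], [0, 0, -2, 0, 8.8], [0, 0, -5, 0, 8.8]]]'

```text
time: 10.85
position: [0.4991, 0.0614, 0.2187]
ee_rot: [-0.382, 0.924, 0.001, -0.001]
contact_force: [0.4, 0.2, 0.2]
finger_gap: 0.0879
finger_force: 0.0
```

Request:
step_arm --targets '[[[0, 0, -5, 10, 8.8], [0, 0, -9, 20, 8.8], [0, 0, -10, 30, 8.8], [0, 0, -10, 40, 8.8], [0, 0, -10, 50, 8.8]]]'

```text
time: 11.48
position: [0.4999, 0.0614, 0.3194]
ee_rot: [0.048, 0.999, 0.0, 0.0]
contact_force: [-0.1, -0.1, 0.7]
finger_gap: 0.0881
finger_force: 0.0
```

Request:
step_arm --targets '[[[0, 0, 0, 10, 8.8], [0, 0, 0, 20, 8.8], [0, 0, 0, 30, 8.8], [0, 0, 0, 40, 8.8], [0, 0, 0, 50, 8.8]]]'

```text
time: 12.1
position: [0.4998, 0.0614, 0.3191]
ee_rot: [0.465, 0.885, 0.0, -0.0]
contact_force: [0.1, 0.5, -0.5]
finger_gap: 0.0882
finger_force: 0.0
```

Request:
step_arm --targets '[[[0, 0, 0, 10, 8.8], [0, 0, 0, 20, 8.8], [0, 0, 0, 30, 8.8], [0, 0, 0, 33.5, 8.8], [0, 0, 0, 33.5, 8.8]]]'

```text
time: 12.72
position: [0.4998, 0.0613, 0.3191]
ee_rot: [0.698, 0.716, 0.0, -0.0]
contact_force: [0.3, -0.4, -0.6]
finger_gap: 0.0879
finger_force: 0.0
```

```bash
python3 - <<'E'
from h import *
from rig import arm
s=arm.observe();w=arm.read_camera('wrist');pickle.dump((s,w),open('w4.pkl','wb'))
print(s['position'],s['joints'],Ro.from_quat(s['ee_rot']).as_matrix()[:,1])
print(dial(s,w))
print(delta(s,[.503,-.111,.32],1.6))
v=w['img'][100:280,150:350]
cv2.imwrite('pics/w4.png',cv2.resize(v[...,::-1],None,fx=3,fy=3,interpolation=cv2.INTER_CUBIC))
E
```

```text
[0.49979809 0.0613498  0.31909164] [-1.14072773e-01 -2.94078709e-02  1.70698000e+00  1.40484671e-04
  1.46404306e+00 -1.38818780e-01] [ 9.99694203e-01  2.47285162e-02 -2.99481057e-06]
((256.31658935546875, 191.2410430908203), (52.568992614746094, 53.25798416137695), array([0.50120783, 0.06159562, 0.178     ]), np.float64(0.42442077726066074), np.float64(0.4605855403031427), np.int64(22), 41)
(array([-17.24,  -0.11,  -0.09]), np.float64(-0.2))
```

View pics/w4.png

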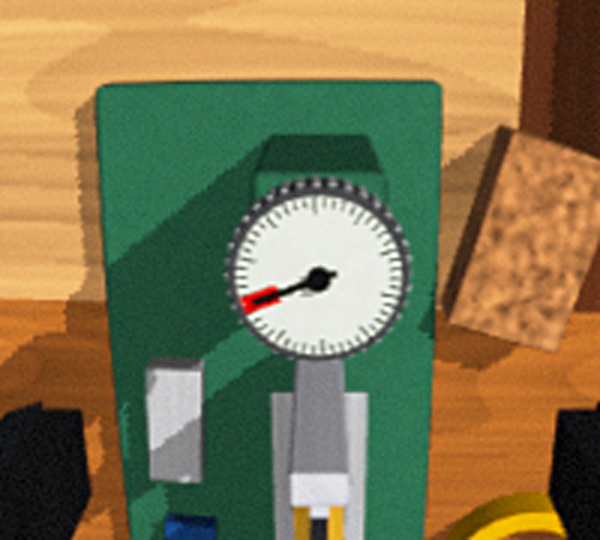

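The needle now lies centred on the red mark (~262,301 in the crop). Next I raise the gate.

Request:
step_arm --targets '[[[-6, 0, 0, 0, 6], [-12, 0, 0, 0, 5], [-17.3, 0, 0, 0, 5], [-17.3, 0, 5, 0, 5], [-17.3, 0, 9, 0, 5]]]'

```text
time: 13.4
position: [0.5036, -0.1127, 0.2278]
ee_rot: [0.699, 0.715, 0.0, 0.0]
contact_force: [-1.0, 0.1, 0.3]
finger_gap: 0.0498
finger_force: 0.0
```

Request:
step_arm --targets '[[[0, 0, 4, 0, 5], [0, 0, 7, 0, 5], [0, 0, 7.2, 0, 5], [0, 0, 7.2, 0, 5]]]'

```text
time: 13.9
position: [0.5045, -0.112, 0.1581]
ee_rot: [0.698, 0.716, 0.0, 0.001]
contact_force: [-0.4, 0.1, 1.3]
finger_gap: 0.0499
finger_force: 0.0
```

Request:
step_arm --targets '[[[0, 0, 0, 0, 1], [0, 0, 0, 0, 1], [0, 0, 0, 0, 1], [0, 0, 0, 0, 1]]]' --newtons 30

```text
time: 14.4
position: [0.5039, -0.1119, 0.1574]
ee_rot: [0.699, 0.715, -0.0, 0.0]
contact_force: [0.3, 0.4, 1.9]
finger_gap: 0.0131
finger_force: 30.0
```

Request:
step_arm --targets '[[[0, 0, -1.2, 0, 1], [0, 0, -2.8, 0, 1], [0, 0, -4.4, 0, 1], [0, 0, -6, 0, 1], [0, 0, -7.2, 0, 1]]]'

```text
time: 15.02
position: [0.5038, -0.1119, 0.2299]
ee_rot: [0.699, 0.715, -0.0, 0.0]
contact_force: [4.5, -3.1, -8.1]
finger_gap: 0.0133
finger_force: 30.0
```

Request:
step_arm --targets '[[[0, 0, -0.25, 0, 1], [0, 0, -0.5, 0, 1], [0, 0, -0.65, 0, 1], [0, 0, -0.65, 0, 1]]]'

```text
time: 15.52
position: [0.5038, -0.1118, 0.2356]
ee_rot: [0.699, 0.715, -0.0, -0.0]
contact_force: [2.7, -1.7, -6.7]
finger_gap: 0.0133
finger_force: 30.0
```

Request:
step_arm --targets '[[[0, 0, -0.1, 0, 1], [0, 0, -0.2, 0, 1]]]'

```text
time: 15.78
position: [0.5038, -0.1118, 0.2366]
ee_rot: [0.699, 0.715, -0.0, -0.0]
contact_force: [7.0, -3.4, -18.2]
finger_gap: 0.0138
finger_force: 30.0
```

Request:
step_arm --targets '[[[0, 0, 0.05, 0, 1], [0, 0, 0.05, 0, 4.5], [0, 0, 0.05, 0, 4.5], [0, 0, 0.05, 0, 4.5], [0, 0, 0.05, 0, 4.5]]]'

```text
time: 16.4
position: [0.504, -0.1118, 0.2375]
ee_rot: [0.699, 0.715, 0.0, 0.0]
contact_force: [0.0, 0.1, 0.1]
finger_gap: 0.0448
finger_force: 0.0
```

Request:
step_arm --targets '[[[0, 0, -3, 0, 5], [0, 0, -7, 0, 5], [0, 0, -9, 0, 5], [0, 0, -9, 0, 5], [0, 0, -9, 0, 5]]]'

```text
time: 17.02
position: [0.5034, -0.1116, 0.326]
ee_rot: [0.699, 0.715, -0.0, -0.001]
contact_force: [0.4, 0.1, -0.2]
finger_gap: 0.0499
finger_force: 0.0
```

```bash
python3 - <<'E'
from h import *
from rig import arm
s=arm.observe();w=arm.read_camera('wrist');c=arm.read_camera('scene');print(s['position'],s['contact_force'])
b=max(blobs(red(c['img'])),key=lambda b:b[0]);d=max(blobs(red(w['img'])),key=lambda b:b[0])
print(tri([ray(c,*b[1]),wray(w,s,*d[1])]))
a=np.hstack([w['img'],c['img'][100:300,130:330].repeat(2,0)[:384].repeat(2,1)[:,:400]])
cv2.imwrite('pics/f.png',cv2.resize(a[...,::-1],(800,337)))
E
```

```text
[ 0.50342454 -0.11162056  0.3259792 ] [ 0.38607592  0.13679166 -0.19304107]
(array([ 0.49918858, -0.11907883,  0.21692798]), [np.float64(0.008199156013409094), np.float64(0.00819915601340904)])
```

View pics/f.png

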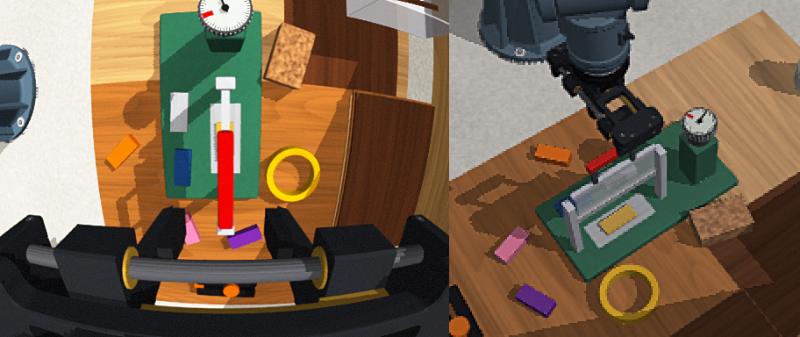

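The gate is up (the fingers hide part of the handle at ~602,160), the bars have not moved, and the bezel's red mark still points to the gauge front.

```bash
python3 -c "
from rig import arm
print(arm.hand_in())"
```

```text
the job is handed in; nothing more can be done
None
```

I zeroed the gauge on the brass bar and raised the gate back to its top stop, felt 80 mm above the bar. In the last pictures the bezel stood as I set it and the bars had not moved; the job is handed in, with no verdict shown.

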